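# Unmould crayon bars and put them away

### The job

The crayon bars have set in the casting mould: first lift the gate rail off the front of the mould and lay it, handle up, across the two saddles of the wooden rest. Then push each loaded cavity's spring ejector in so that its bar comes out of the mouth, and lay all the bars flat on the floor of the chest's open drawer, none on top of another. Finally push the drawer fully home until its catch seats, leaving the other things on the bench alone.

Things in the scene. Friction and masses are not known exactly. Their poses are not given: they have to be found in the camera images.
- mould: Fixed aluminium mould, 204 mm wide, 90 deep, 52 high, left or right of the chest. Origin on the bench under the middle of its front face, the plane of the four mouths; x points out of the mouths, z up. Cavities 0 to 3 run along x at y = -76.5, -25.5, 25.5, 76.5 mm: 29 mm wide, 30 high, floor 12 mm above the bench, each with an 11 mm pour slot in the cover through which its bar is seen
- mould_shelf (a point): Point on the run-out shelf in front of the mouths, 20 mm out, midway. The shelf is level with the cavity floors (12 mm above the bench), 244 mm wide, and reaches 45 mm out. Two steel pins on it, 8 mm thick, 20 mm high, 31.5 mm out of the mouth plane at y = +-113 mm, keep the gate rail against the mouths
- plate0 (a point): Centre of the rear face (the face to push) of the round push plate of ejector 0, 30 mm in diameter, 9 mm thick, behind cavity 0, 28 mm above the bench; pushing goes along the mould's +x. It moves with the ejector
- plate1 (a point): Centre of the rear face (the face to push) of the round push plate of ejector 1, 30 mm in diameter, 9 mm thick, behind cavity 1, 28 mm above the bench; pushing goes along the mould's +x. It moves with the ejector
- plate2 (a point): Centre of the rear face (the face to push) of the round push plate of ejector 2, 30 mm in diameter, 9 mm thick, behind cavity 2, 28 mm above the bench; pushing goes along the mould's +x. It moves with the ejector
- plate3 (a point): Centre of the rear face (the face to push) of the round push plate of ejector 3, 30 mm in diameter, 9 mm thick, behind cavity 3, 28 mm above the bench; pushing goes along the mould's +x. It moves with the ejector
- ejector0 (a joint): Travel of ejector 0, m: 0 = out (at rest), 0.040 = fully in. A spring returns it (3 N at first, 8.5 N fully in). Fully in, its piston has pushed the bar of cavity 0 36 mm out of the mouth onto the run-out shelf, where it stays when the ejector is let go. The gate rail blocks the bars while in place
- ejector1 (a joint): Travel of ejector 1, m: 0 = out (at rest), 0.040 = fully in. A spring returns it (3 N at first, 8.5 N fully in). Fully in, its piston has pushed the bar of cavity 1 36 mm out of the mouth onto the run-out shelf, where it stays when the ejector is let go. The gate rail blocks the bars while in place
- ejector2 (a joint): Travel of ejector 2, m: 0 = out (at rest), 0.040 = fully in. A spring returns it (3 N at first, 8.5 N fully in). Fully in, its piston has pushed the bar of cavity 2 36 mm out of the mouth onto the run-out shelf, where it stays when the ejector is let go. The gate rail blocks the bars while in place
- ejector3 (a joint): Travel of ejector 3, m: 0 = out (at rest), 0.040 = fully in. A spring returns it (3 N at first, 8.5 N fully in). Fully in, its piston has pushed the bar of cavity 3 36 mm out of the mouth onto the run-out shelf, where it stays when the ejector is let go. The gate rail blocks the bars while in place
- gate_handle (a point): Grip point on the loose gate rail: in its upright wooden handle, 16 mm thick (x), 60 long (y); 18 mm below the handle's top, 66 mm above the rail's underside. The rail is an aluminium bar 236 mm long (y), 22 thick (x), 30 high, about 0.4 kg. It starts on the run-out shelf across all four mouths, between mould and pins: lift it straight up by 30 mm or more
- gate_foot (a point): Middle of the underside of the gate rail; y along the rail, z up when the handle is up
- rest_top (a point): Fixed wooden rest for the rail: middle between its two saddles at the level of the saddle floors, 40 mm above the bench. The rail lies along its y; the saddles (14 mm long each) stand at y = +-75 mm and are 40 mm wide along x between lips 14 mm high. The foot is 64 x 190 mm
- bar0_center (a point): Centre of a loose brown-red wax crayon bar, 70 mm long (its x) and 26 x 26 mm, about 50 g. It starts lying in cavity 0, its front end about 2 mm inside the mouth (centre 37 mm behind the mouth). None if that cavity is empty in this run; two to four of the cavities are loaded
- bar1_center (a point): Centre of a loose brown-red wax crayon bar, 70 mm long (its x) and 26 x 26 mm, about 50 g. It starts lying in cavity 1, its front end about 2 mm inside the mouth (centre 37 mm behind the mouth). None if that cavity is empty in this run; two to four of the cavities are loaded
- bar2_center (a point): Centre of a loose brown-red wax crayon bar, 70 mm long (its x) and 26 x 26 mm, about 50 g. It starts lying in cavity 2, its front end about 2 mm inside the mouth (centre 37 mm behind the mouth). None if that cavity is empty in this run; two to four of the cavities are loaded
- bar3_center (a point): Centre of a loose brown-red wax crayon bar, 70 mm long (its x) and 26 x 26 mm, about 50 g. It starts lying in cavity 3, its front end about 2 mm inside the mouth (centre 37 mm behind the mouth). None if that cavity is empty in this run; two to four of the cavities are loaded
- drawer (a joint): How far the chest's drawer is open, m: 0 = home. It starts 0.125 to 0.145 open and slides along the chest's x (to -x as it opens). About 13 mm before home it meets a roller catch, which takes a push of about 5 N to pass and then holds the drawer home
- drawer_bed (a point): Point on the drawer's floor, midway between its sides, 62 mm behind the inside of its front; moves with the drawer. x points into the chest, z up. The floor is 14 mm above the bench, 190 mm long (x -62 to 128 mm from here) and 230 mm wide between sides 36 mm high. The fixed wooden chest is 272 mm wide, 220 deep, 78 high and roofs over what is not pulled out
- drawer_face (a point): Middle of the outer face of the drawer front, 38 mm above the bench; push along +x. The front is 266 mm wide, 12 mm thick, from 6 to 70 mm above the bench, with a finger notch 70 mm wide in the middle of its top edge, down to 50 mm. At home the front lies against the chest
- paint_tin: Bystander: paint tin, 84 mm across, 100 mm high, origin at its underside
- pot: Bystander: white pot, 90 mm across, 100 mm high, origin at its underside
- medium: Bystander: amber bottle, 60 mm across, 150 mm high, origin at its underside
- flat_brush: Bystander: flat brush lying, 190 mm long
Mind the look-alikes: they are no part of the job. Leave any green, pink or purple look-alike of the part that bears rest_top alone.

How it is judged:
By the outcome, as a careful person would: the job done as asked, in the order asked, and still so for the second after the job is handed in, with the robot touching nothing.
Of bar0, bar1, bar2, bar3 only 2 to 4 are there at a start; the rules pass over those that are not, and their reading is None.
At some moment in a run one of bar0, bar1, bar2, bar3 may be knocked a few centimetres aside while the robot is not near it.
It also fails if it takes over 210 s, if anything falls off the work surface, if the arm or the gripper's body presses on something with over 40 N, if the wrist force passes 120 N, or if a joint passes its speed limit or range.

### The arm

A 6-joint arm with a two-finger parallel gripper is mounted at the origin on the work surface. World frame = base frame: x ahead of the robot, y to its left, z up, the work surface at z = 0. Lengths are in m, angles in rad, forces in N, time in s.
With the tool pointing down it reaches from about 0.2 to 0.875 m from the base axis. Payload 3.4 kg.
Tool frame: the origin (TCP) lies between the finger pads; the fingertips stand 25 mm ahead of it and the grasp point (between the pads) lies 6 mm ahead of it (r.nose_length is the z of the fingertips in the tool frame, in m); z points along the fingers, y is the line along which they close (so a half turn about z gives the same grasp; the last joint's range is limited). The gripper opens to 94 mm and grips with 3 to 60 N. Pads are 16 mm wide; open, the fingers measure 119 mm over their backs; the gripper's body (75 mm by 177 mm) begins 78 mm behind the grasp point.
Start: joints at [1.199, 0.276, 1.505, -0, 1.361, -0.121], TCP at [0.143, 0.557, 0.23] pointing down, gripper open.
Joint ranges: [-2.89, 2.89], [-0.75, 2.08], [0.22, 2.7], [-1.18, 4.32], [0.11, 2.71], [-2.7, 2.7]. Speed limits (rad/s): [2.57, 2.57, 3.14, 3.14, 3.14, 3.14].

### API

Orientations are given as a unit quaternion [w, x, y, z].
In Python, from plant import r, gripper_to, inverse_kinematics, vision, models, telemetry gives the robot as it stands. Calls block until the motion is done:
- r.move_to(position, orientation): joint-space move of the TCP to a pose.
- r.move_l(position, rot=None, vel=0.15, guard=None): straight line of the TCP; rot=None keeps the orientation; vel is the mean speed in m/s. With guard (N) it stops when the force on the tool has changed by that much, and returns True; else False.
- r.movej(angles): joint-space move.
- gripper_to(opening, f_grip=None): finger opening in m; f_grip is the grip in N (None keeps the last); returns when the fingers have stopped.
- r.hold(seconds).
- inverse_kinematics(position, orientation): joint angles nearest the present ones, or None.
- vision.snapshot(name): name is "scene" or "top" or "wrist"; returns the picture (480x640x3 uint8, red, green, blue); there is no depth.
- vision.get_calibration(name): a dict with "fx", "fy", "cx", "cy" (pixels), "D" ([k1, k2, p1, p2, k3] as OpenCV has them; the pictures are not rectified), "position" and "orientation" of the camera in the world. Camera axes: x right, y down, z forward; pixel columns grow to the right and rows downward; lengths in m; the calibration is good to about 2 mm. A picture is of the moment at which its call begins: read the wrist's pose just before it. get_calibration takes no time and is no camera call; for the wrist camera it gives the pose at the moment of the call.
A pose or a line that the arm cannot do raises r.PlanningError and nothing moves.
- r.sign_off(): hands the job in; it is judged then, once.
Trained networks look in the newest picture that a camera, given by its name, has taken for a name from the list of things; names that differ only in an ending like _2 or _b are one class to them, and where a whole thing is asked for, a point or a joint stands for the part that bears it (a point fixed in the world has none). Each returns a list of dicts, best first, with "score" (0 to 1); they miss things now and then, are a little off and sometimes report something else, mostly with a low value. They report only what shows in the picture. A call takes as long as a camera call. They do not tell look-alikes from the thing itself.
- models.boxes_of(thing, camera): "at" ([x, y, z] in m, in world coordinates, good to about 4 mm: the middle of the surface that is visible of it).
- models.regions_of(thing, camera): "pixels" (480x640 bool, what is visible of it).
- models.mark_of(thing, camera): "at" ([x, y, z] in m, in world coordinates, good to about 4 mm: a listed point, or the origin of a listed thing).
Readings, each from a call of its own:
- telemetry.current_t(): time.
- telemetry.current_joints(): joint angles.
- telemetry.current_dq(): joint speeds.
- telemetry.current_joint_efforts(): joint torques, N m.
- telemetry.current_ee_pos(): TCP position.
- telemetry.current_tool_rot(): TCP orientation.
- telemetry.current_wrist_force(): force on the tool from outside, world axes, zero at the start.
- telemetry.current_torque(): the same for the moment, N m.
- telemetry.current_opening(): finger opening in m.
- telemetry.current_finger_force(): force on a finger pad.
Only numpy, scipy, OpenCV 4.12 (cv2) and the standard library are available. Lean on these libraries where they do the work, as an engineer would, in place of code of your own. Each camera call takes 0.05 s, during which the arm holds its last target. There are 200 camera calls.

## Working session

There is one attempt and no reset: what is moved stays moved. The work goes in short steps, each a Python script; the robot and the scene stay as the last script left them, time stands still between calls to the robot, and variables do not carry over. Pictures are saved under pics/ and viewed, at most 14 in all, crops included, and the job is handed in when it is done.

```bash
ls; mkdir -p pics
cat > look.py <<'E'
from plant import r, gripper_to, inverse_kinematics, vision, models, telemetry
import cv2, numpy as np
E
python3 - <<'E'
from look import *
for c in ["scene","top"]:
    im=vision.snapshot(c); cv2.imwrite(f"pics/{c}0.png",im[:,:,::-1])
    print(c,vision.get_calibration(c))
    for n in ["mould","mould_shelf","plate0","plate1","plate2","plate3","gate_handle","gate_foot","rest_top","bar0_center","bar1_center","bar2_center","bar3_center","drawer_bed","drawer_face","paint_tin","pot","medium","flat_brush"]:
        print(n,[(np.round(d["at"],3).tolist(),round(d["score"],2)) for d in models.mark_of(n,c)][:5])
print(telemetry.current_t())
E
```

```text
pics
scene {'fx': 437.14164090434195, 'fy': 437.14164090434195, 'cx': 325.03564577939557, 'cy': 241.29632017111282, 'D': array([-0.08159028,  0.        ,  0.        ,  0.        ,  0.        ]), 'position': array([1.37106911, 0.15429871, 1.03990575]), 'orientation': array([-0.2319868 ,  0.59365975,  0.72150354, -0.27052333])}
mould [([0.57, -0.249, 0.002], 0.73)]
mould_shelf [([0.592, -0.253, 0.011], 0.79), ([0.427, -0.327, 0.031], 0.48)]
plate0 [([0.422, -0.174, 0.026], 0.66), ([0.428, -0.276, 0.028], 0.56), ([0.425, -0.228, 0.03], 0.46), ([0.427, -0.326, 0.03], 0.42)]
plate1 [([0.422, -0.174, 0.026], 0.66), ([0.428, -0.276, 0.028], 0.56), ([0.425, -0.228, 0.03], 0.46), ([0.427, -0.326, 0.03], 0.42)]
plate2 [([0.422, -0.174, 0.026], 0.66), ([0.428, -0.276, 0.028], 0.56), ([0.425, -0.228, 0.03], 0.46), ([0.427, -0.326, 0.03], 0.42)]
plate3 [([0.422, -0.174, 0.026], 0.66), ([0.428, -0.276, 0.028], 0.56), ([0.425, -0.228, 0.03], 0.46), ([0.427, -0.326, 0.03], 0.42)]
gate_handle [([0.585, -0.255, 0.079], 0.75)]
gate_foot [([0.585, -0.252, 0.008], 0.74), ([0.428, -0.328, 0.03], 0.43)]
re
[... 1720 characters left out ...]
 0.89)]
rest_top [([0.534, 0.006, 0.041], 0.86), ([0.616, 0.535, 0.043], 0.84), ([0.828, -0.195, 0.038], 0.83), ([0.518, 0.254, 0.018], 0.73), ([0.258, 0.286, 0.041], 0.65)]
bar0_center [([0.534, -0.332, 0.027], 0.58)]
bar1_center [([0.563, -0.486, -0.0], 0.55)]
bar2_center [([0.539, -0.229, 0.024], 0.37)]
bar3_center []
drawer_bed [([0.516, 0.255, 0.016], 0.84), ([0.792, -0.005, -0.002], 0.36)]
drawer_face [([0.444, 0.264, 0.039], 0.6), ([0.406, 0.526, 0.005], 0.3)]
paint_tin [([0.787, -0.006, -0.001], 0.92), ([0.426, -0.331, 0.03], 0.49)]
pot [([0.408, 0.524, 0.002], 0.81)]
medium [([0.346, -0.513, 0.0], 0.97), ([0.445, 0.262, 0.039], 0.59)]
flat_brush [([0.562, -0.487, -0.001], 0.88)]
2.0
```

View pics/scene0.png

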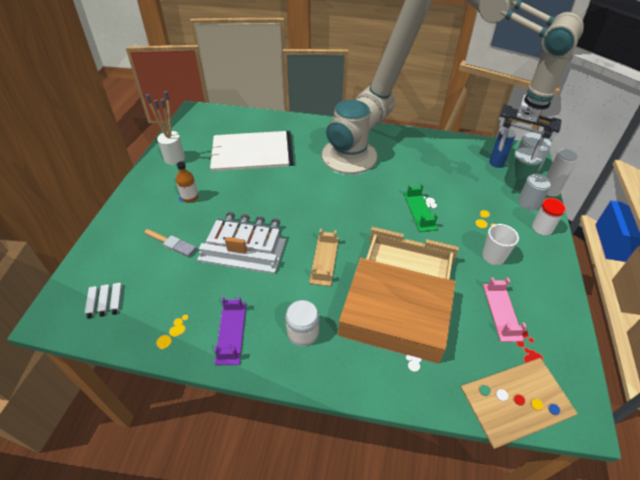

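View pics/top0.png

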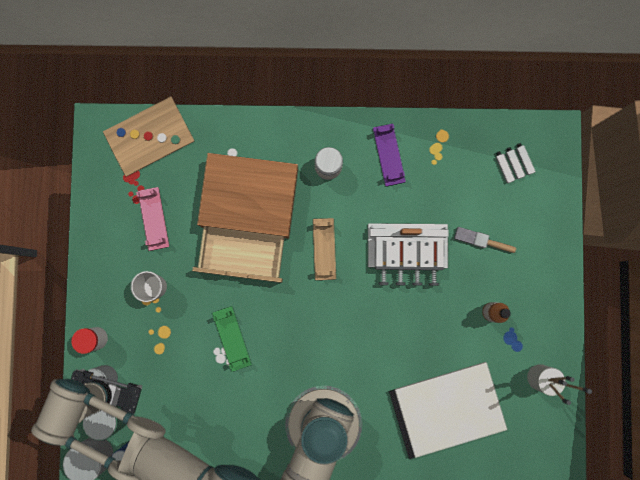

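The scene view shows the wooden rest at pixel (324,257), next to the chest. The mould is at (243,243) with dark bars visible in some of its slots. Green, pink and purple rests are decoys. Next I take a close wrist look at the mould and measure the yaws.

```bash
cat >> look.py <<'E'
from scipy.spatial.transform import Rotation as Ro
def down(yaw):
    "tool pointing down, its y (closing line) at angle yaw from world x"
    y=np.array([np.cos(yaw),np.sin(yaw),0]); z=np.array([0,0,-1.])
    q=Ro.from_matrix(np.c_[np.cross(y,z),y,z]).as_quat(); return q[[3,0,1,2]]
def to_plane(cam,px,z,cal=None):
    "pixels (n,2) -> world points at height z"
    c=cal or vision.get_calibration(cam)
    K=np.array([[c["fx"],0,c["cx"]],[0,c["fy"],c["cy"]],[0,0,1]])
    u=cv2.undistortPoints(np.float64(px).reshape(-1,1,2),K,c["D"])[:,0]
    q=c["orientation"]; d=Ro.from_quat(np.r_[q[1:],q[0]]).apply(np.c_[u,np.ones(len(u))])
    p=c["position"]; return p+d*((z-p[2])/d[:,2])[:,None]
def snap(cam,name=None):
    cal=vision.get_calibration(cam); im=vision.snapshot(cam)
    if name: cv2.imwrite(f"pics/{name}.png",im[:,:,::-1])
    return im,cal
def marks(cam,names,n=3):
    for m in names: print(cam,m,[(np.round(d["at"],4).tolist(),round(d["score"],2)) for d in models.mark_of(m,cam)][:n])
def rect(thing,cam,z,near,cal=None):
    "centre, sizes, long-axis angle of the mask whose centre is nearest to near"
    best=None
    for d in models.regions_of(thing,cam):
        v,u=np.nonzero(d["pixels"])
        if len(u)<20: continue
        w=to_plane(cam,np.c_[u,v],z,cal)[:,:2]; (c,s,a)=cv2.minAreaRect(np.float32(w*1000))
        a=np.deg2rad(a)+(0 if s[0]>s[1] else np.pi/2)
        e=np.hypot(*(np.array(c)/1000-near))
        if best is None or e<best[0]: best=(e,np.round(c,1),np.round(s,1),round((a+np.pi/2)%np.pi-np.pi/2,3),d["score"])
    return best
E
python3 - <<'E'
from look import *
print(telemetry.current_tool_rot(), telemetry.current_joints())
snap("top")
print("rest",rect("rest_top","top",0.045,[.533,.005]))
print("mould",rect("mould","top",0.05,[.53,-.253]))
print("gate",rect("gate_foot","top",0.042,[.583,-.252]))
print("drawer",rect("drawer_face","top",0.05,[.5,.255]))
r.move_to([0.50,-0.25,0.33],down(np.pi))
im,cal=snap("wrist","w1"); print(cal["position"])
marks("wrist",["mould","plate0","gate_handle","gate_foot","bar0_center","bar1_center","bar2_center","bar3_center","rest_top"],4)
print(telemetry.current_joints(),telemetry.current_t())
E
```

```text
[2.08469360e-05 1.25071638e-01 9.92147713e-01 3.34035519e-05] [ 1.19897505e+00  2.75900236e-01  1.50491678e+00 -2.46804849e-05
  1.36070068e+00 -1.21016055e-01]
rest (np.float64(0.35101051039585474), array([ 824.5, -190.5]), array([186.8,  64.7]), np.float64(0.215), 0.68)
mould (np.float64(0.013242485102682437), array([ 518.8, -245.9]), array([239. , 188.2]), np.float64(1.566), 0.9)
gate (np.float64(0.004093281470243923), array([ 586.6, -250.1]), array([234. ,  26.6]), np.float64(1.569), 0.9)
drawer (np.float64(0.015458457331881593), array([515.5, 255.1]), array([264.6, 141.4]), np.float64(1.458), 0.88)
[ 0.50087031 -0.31634382  0.48417875]
wrist mould [([0.5683, -0.2593, 0.0011], 0.88)]
wrist plate0 [([0.4261, -0.3344, 0.0285], 0.77), ([0.4264, -0.2263, 0.0328], 0.77), ([0.4306, -0.1781, 0.0282], 0.75), ([0.4227, -0.2775, 0.0312], 0.56)]
wrist gate_handle [([0.5841, -0.2504, 0.0768], 0.8)]
wrist gate_foot [([0.5841, -0.2522, 0.0148], 0.65)]
wrist bar0_center [([0.533, -0.3242, 0.0257], 0.75)]
wrist bar1_center []
wrist bar2_center [([0.5303, -0.2243, 0.0255], 0.75), ([0.4265, -0.2246, 0.0317], 0.65)]
wrist bar3_center []
wrist rest_top [([0.5316, 0.0048, 0.0368], 0.86), ([0.8295, -0.1932, 0.0407], 0.55)]
[-5.87998022e-01  2.13016032e-01  1.34958103e+00  3.17406374e-05
  1.57900707e+00  2.55347775e+00] 5.8583
```

View pics/w1.png

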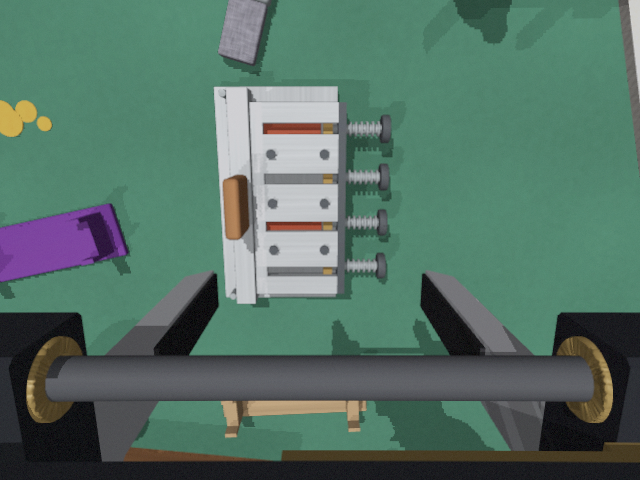

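The wrist view shows red wax in the slots at rows ~129 and ~227, so cavities 0 and 2 (y ≈ -0.33 and -0.227) are loaded. The slots at rows 178 and 270 are empty. Next I look at the rest from above, then pick up the gate.

Run:
```python
from look import *
r.move_to([0.53,-0.07,0.36],down(0))
im,cal=snap("wrist","w2"); 
marks("wrist",["rest_top","gate_handle","gate_foot"])
print("rest",rect("rest_top","wrist",0.045,[.533,.005],cal))
snap("top")
print("rest",rect("rest_top","top",0.045,[.533,.005]))
print(telemetry.current_t())
```

```text
wrist rest_top [([0.8306, -0.1917, 0.0396], 0.93), ([0.5306, 0.007, 0.0368], 0.63)]
wrist gate_handle [([0.5834, -0.2487, 0.078], 0.59)]
wrist gate_foot [([0.5851, -0.2535, 0.0158], 0.64), ([0.5324, -0.2256, 0.0249], 0.15)]
rest (np.float64(0.0011960389237334673), array([533.5,   3.9]), array([175.6,  58.9]), np.float64(0.054), 0.74)
rest (np.float64(0.0007602872922337571), array([532.7,   5.7]), array([187.1,  63.4]), np.float64(0.063), 0.73)
8.6
```

View pics/w2.png

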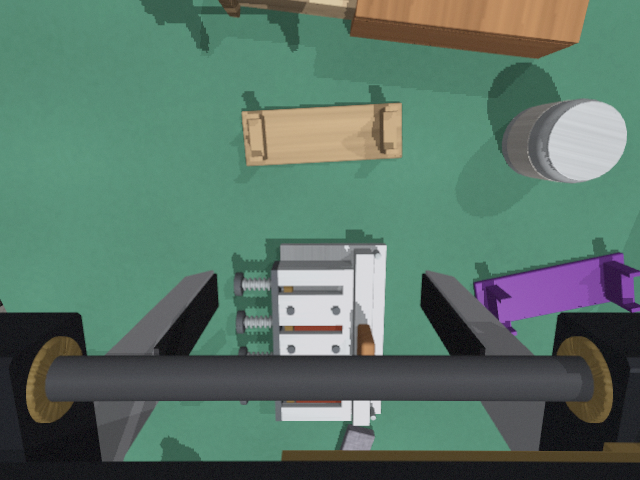

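The wooden rest lies at (0.533, 0.005) with its long axis at +0.06 rad from world x (pixels (243,115)–(402,150)). The rail therefore has to be turned a quarter. I grasp, lift and place it.

Run:
```python
from look import *
gripper_to(0.05)
g=[0.585,-0.2515]
r.move_to([*g,0.20],down(0))
print(r.move_l([*g,0.084],vel=0.08,guard=10))
gripper_to(0.0,f_grip=35)
print("open",telemetry.current_opening(),telemetry.current_ee_pos())
r.move_l([*g,0.24],vel=0.08)
print("open",telemetry.current_opening(),telemetry.current_wrist_force())
q=down(0.058-np.pi/2)
r.move_to([0.533,0.005,0.24],q)
im,cal=snap("top","t1"); im,cal=snap("wrist","w3")
marks("wrist",["gate_foot","gate_handle","rest_top"]); marks("top",["gate_foot","gate_handle","rest_top"])
print("gate",rect("gate_foot","wrist",0.2,[.533,.005],cal)); print(telemetry.current_ee_pos())
```

```text
False
open 0.01610883789310461 [ 0.58500599 -0.25146954  0.08402188]
open 0.016224702418068577 [ 0.60442645 -0.77919934 -3.18969826]
wrist gate_foot []
wrist gate_handle [([0.5338, 0.0046, 0.2348], 0.91)]
wrist rest_top []
top gate_foot [([0.4263, -0.3286, 0.0323], 0.49), ([0.5324, 0.0043, 0.041], 0.47)]
top gate_handle [([0.5179, 0.256, 0.0142], 0.73), ([0.5302, 0.0037, 0.2297], 0.6)]
top rest_top [([0.62, 0.5359, 0.0414], 0.9), ([0.2572, 0.2806, 0.0395], 0.79), ([0.8276, -0.1943, 0.039], 0.57)]
gate (np.float64(0.009488848494890584), array([542.5,   4.6]), array([215.3,  22.4]), np.float64(0.061), 0.56)
[0.53301957 0.00488401 0.23996312]
```

View pics/w3.png

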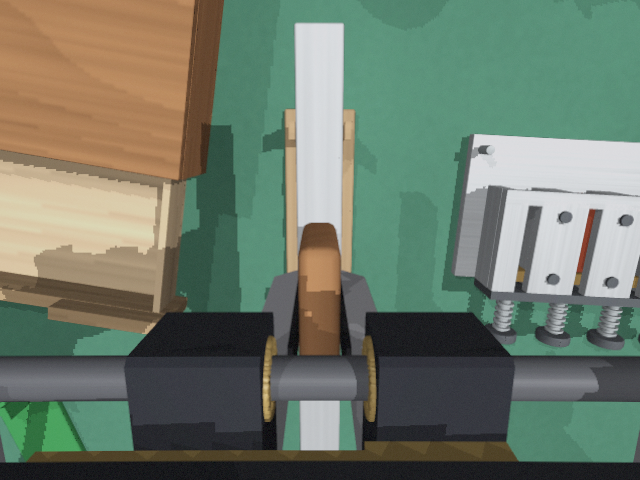

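The rail (columns 296–343) is centred and parallel between the saddle lips (285–355), so I lower it, release and then start the ejectors.

Run:
```python
from look import *
r.move_l([0.533,0.005,0.130],vel=0.1)
print(r.move_l([0.533,0.005,0.111],vel=0.03,guard=6),telemetry.current_ee_pos())
gripper_to(0.05); r.hold(0.3)
r.move_l([0.533,0.005,0.25],vel=0.12)
gripper_to(0.0,f_grip=20)
# look at plates while crossing
r.move_to([0.45,-0.34,0.32],down(0))
im,cal=snap("wrist","w4"); marks("wrist",["plate0","mould","mould_shelf","bar0_center","bar2_center","gate_foot","gate_handle","rest_top"],4)
print("mould",rect("mould","wrist",0.05,[.53,-.253],cal))
print(telemetry.current_t())
```

```text
True [0.53258501 0.00509587 0.11194749]
wrist plate0 [([0.43, -0.1788, 0.0276], 0.91), ([0.4237, -0.2264, 0.0347], 0.85), ([0.4252, -0.3328, 0.0256], 0.82), ([0.4218, -0.2783, 0.0296], 0.56)]
wrist mould [([0.5702, -0.2577, 0.0031], 0.75)]
wrist mould_shelf [([0.5914, -0.2513, 0.0119], 0.85)]
wrist bar0_center [([0.5337, -0.3263, 0.0231], 0.61)]
wrist bar2_center [([0.5333, -0.2255, 0.0211], 0.87)]
wrist gate_foot [([0.5318, -0.2266, 0.0265], 0.66)]
wrist gate_handle []
wrist rest_top []
mould (np.float64(0.01593711125180799), array([ 514.3, -255.8]), array([176.8, 221.4]), np.float64(-1.564), 0.96)
24.225
```

View pics/w4.png

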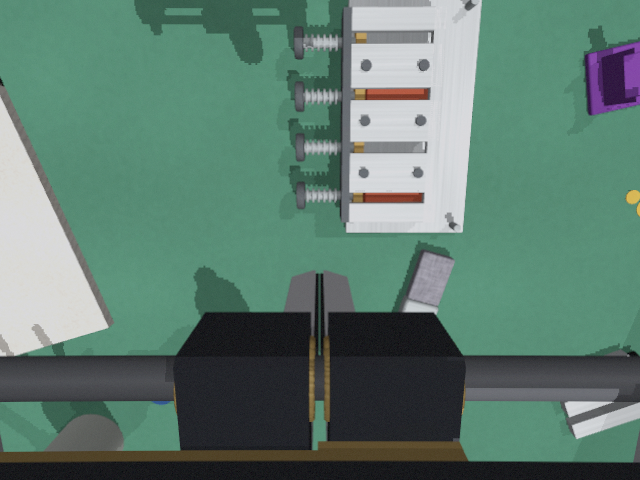

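Confirmed: bars only in the slots at rows 94 and 198 (cavities 2 and 0), and the front is clear. I push ejectors 0 and 2.

Run:
```python
from look import *
for y in (-0.3295,-0.2275):
    r.move_to([0.375,y,0.12],down(0)); r.move_l([0.375,y,0.041],vel=0.12)
    hit=r.move_l([0.465,y,0.041],vel=0.05,guard=18)
    print(y,hit,telemetry.current_ee_pos(),telemetry.current_wrist_force())
    r.move_l([0.385,y,0.041],vel=0.12); r.move_l([0.375,y,0.14],vel=0.15)
r.move_l([0.42,-0.26,0.25])
r.move_to([0.60,-0.36,0.33],down(0))
im,cal=snap("wrist","w5"); marks("wrist",["mould_shelf","bar0_center","bar2_center","bar1_center"],4)
for y in (-.33,-.227): print(rect("bar0_center","wrist",0.038,[.571,y],cal))
snap("top"); marks("top",["bar0_center","bar2_center"]);print(telemetry.current_t())
```

```text
-0.3295 True [ 0.45069523 -0.32909022  0.04067461] [-7.64052418 -2.163007    7.07874053]
-0.2275 True [ 0.45002416 -0.22668605  0.04031587] [-7.97038987 -2.75377079  6.08047745]
wrist mould_shelf [([0.5868, -0.2502, 0.0132], 0.87), ([0.5696, -0.2576, 0.0038], 0.34)]
wrist bar0_center [([0.5739, -0.3292, 0.0227], 0.74)]
wrist bar2_center [([0.5712, -0.2268, 0.0214], 0.95), ([0.4297, -0.177, 0.0268], 0.22)]
wrist bar1_center []
(np.float64(0.10787075718761231), array([ 463.1, -329.3]), array([77.4, 27.7]), np.float64(0.004), 0.5)
(np.float64(0.14864596619647208), array([ 463.1, -329.3]), array([77.4, 27.7]), np.float64(0.004), 0.5)
top bar0_center [([0.5693, -0.3276, 0.0254], 0.53)]
top bar2_center [([0.5731, -0.2276, 0.0233], 0.55)]
35.55
```

View pics/w5.png

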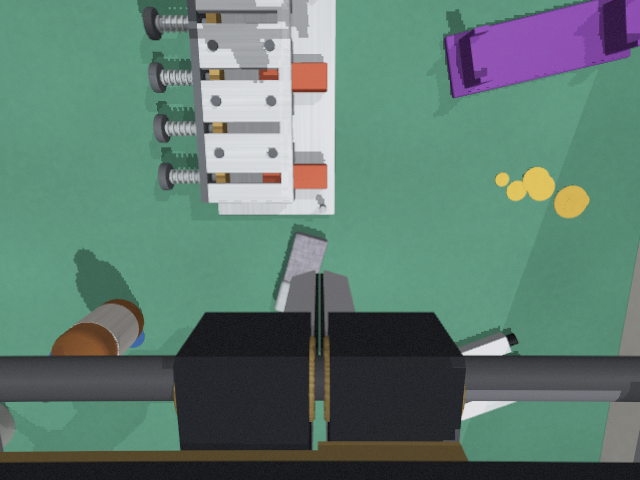

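Both bars stick out about 36 mm (orange ends at pixels (310,77) and (310,177)). Now I pick bar 2.

```bash
cat >> look.py <<'E'
A=-0.115; BED=np.array([0.517,0.2555]); UX=np.array([np.cos(A),np.sin(A)]); UY=np.array([-UX[1],UX[0]])
def find_bar(name,exp):
    "bar from the wrist camera, else None"
    snap("wrist"); m=[d for d in models.mark_of(name,"wrist") if np.hypot(*(np.array(d["at"][:2])-exp))<.012]
    return m[0]["at"] if m else None
def fetch(name,y):
    gripper_to(0.038,f_grip=12)
    r.move_to([0.66,y,0.25],down(np.pi/2)); p=find_bar(name,[.571,y]); print(name,p)
    if p is None: raise SystemExit("bar not where expected")
    r.move_l([0.588,y,0.12],vel=.15); print("hit",r.move_l([0.588,y,0.0405],vel=.08,guard=8))
    gripper_to(0.0,f_grip=12); print("open",telemetry.current_opening())
    r.move_l([0.640,y,0.041],vel=.06); r.move_l([0.640,y,0.22],vel=.15); print("open",telemetry.current_opening())
def lay(bx,by):
    "bar centre to (bx,by) in the bed frame; the grip is 17 mm ahead of it"
    p=BED+UX*(bx+.017)+UY*by
    r.move_to([*p,0.20],down(np.pi/2+A)); r.move_l([*p,0.07],vel=.12)
    print("hit",r.move_l([*p,0.0425],vel=.03,guard=5),telemetry.current_ee_pos())
    gripper_to(0.045); r.move_l([*p,0.22],vel=.15)
E
python3 - <<'E'
from look import *
fetch("bar2_center",-0.2275)
r.move_to([*(BED+UX*.007+UY*.05),0.20],down(np.pi/2+A))
snap("wrist","w6"); marks("wrist",["bar2_center","drawer_bed","drawer_face"]); snap("top"); marks("top",["drawer_bed","drawer_face","bar0_center"])
print(telemetry.current_t())
E
```

```text
bar2_center [0.5736, -0.2257, 0.0256]
hit False
open 0.02564335531146429
open 0.026307258982016204
wrist bar2_center [([0.514, 0.3063, 0.1854], 0.7)]
wrist drawer_bed [([0.5175, 0.2576, 0.0137], 0.72)]
wrist drawer_face [([0.4459, 0.2665, 0.0378], 0.83)]
top drawer_bed [([0.5151, 0.2577, 0.0163], 0.56)]
top drawer_face [([0.4458, 0.2626, 0.0399], 0.78)]
top bar0_center [([0.5708, -0.3275, 0.0261], 0.61), ([0.344, -0.5127, 0.0008], 0.21)]
44.9833
```

View pics/w6.png

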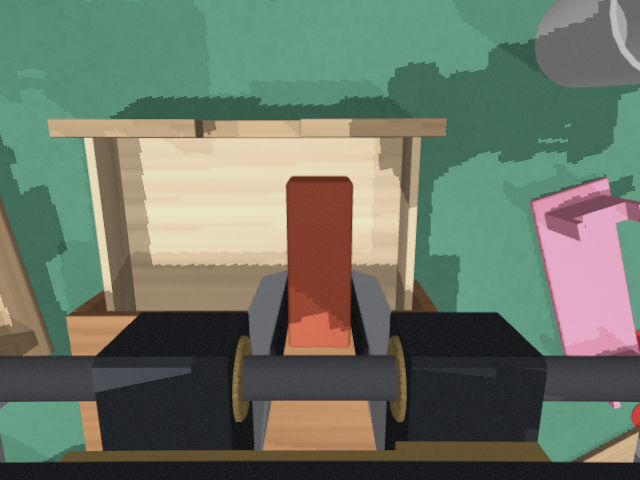

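The bar is held in line with the drawer, which is unobstructed. I lay it, then fetch bar 0.

Run:
```python
from look import *
lay(-.010,.05)
snap("wrist"); marks("wrist",["bar2_center"])
fetch("bar0_center",-0.3285)
r.move_to([*(BED+UX*.007-UY*.05),0.20],down(np.pi/2+A))
snap("wrist","w7"); marks("wrist",["bar2_center","drawer_bed","drawer_face"])
print(telemetry.current_t())
```

```text
hit True [0.52946264 0.30416017 0.04288017]
wrist bar2_center [([0.5151, 0.3062, 0.0255], 0.76)]
bar0_center [0.5726, -0.3245, 0.0233]
hit False
open 0.025865398400618057
open 0.02625934193861712
wrist bar2_center [([0.514, 0.3053, 0.0281], 0.66)]
wrist drawer_bed [([0.5154, 0.2558, 0.0165], 0.76)]
wrist drawer_face [([0.4439, 0.2672, 0.0393], 0.79), ([0.5123, 0.3075, 0.0282], 0.63)]
59.2083
```

View pics/w7.png

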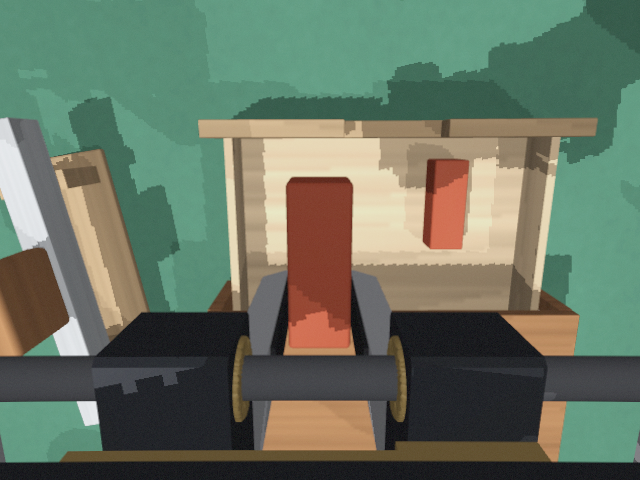

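Bar 2 lies flat at (445,203), with free space for bar 0 beside it. I lay bar 0 and check everything before closing.

Run:
```python
from look import *
lay(-.010,-.05)
r.move_l([0.60,0.15,0.33]); 
im,cal=snap("wrist","w8"); marks("wrist",["bar0_center","bar2_center","drawer_bed","drawer_face"])
marks("wrist",["gate_foot","gate_handle"])
print(telemetry.current_t())
```

```text
hit True [0.51803451 0.20489859 0.04283516]
wrist bar0_center [([0.5305, 0.006, 0.1111], 0.7), ([0.5025, 0.2076, 0.0252], 0.65)]
wrist bar2_center [([0.5144, 0.3046, 0.0268], 0.94)]
wrist drawer_bed [([0.521, 0.261, 0.0148], 0.74)]
wrist drawer_face [([0.4427, 0.2649, 0.0386], 0.96), ([0.5158, 0.2581, 0.012], 0.49)]
wrist gate_foot [([0.5313, 0.0084, 0.0388], 0.67)]
wrist gate_handle [([0.5298, 0.0072, 0.1091], 0.79)]
64.8917
```

View pics/w8.png

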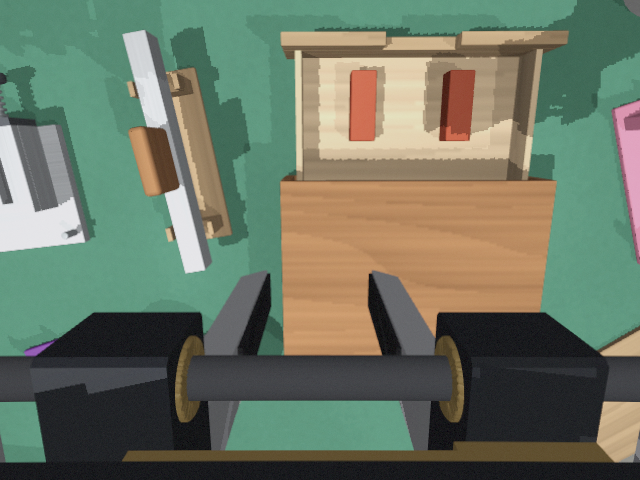

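Both bars lie flat and side by side (pixels (363,105) and (457,105)). The rail sits in both saddles with its handle up. I close the drawer.

Run:
```python
from look import *
gripper_to(0.0,f_grip=20)
F=np.array([0.4437,0.2648]); s=F-UX*.035
r.move_to([*s,0.25],down(A)); r.move_l([*s,0.053],vel=.12)
e=F+UX*(-.0125+.155)
hit=r.move_l([*e,0.053],vel=.05,guard=22); p=telemetry.current_ee_pos()
print(hit,p,"travel",(p[:2]-F)@UX+.0125,telemetry.current_wrist_force())
r.hold(.3); b=p[:2]-UX*.06
r.move_l([*b,0.053],vel=.1); r.move_l([*b,0.25],vel=.15)
r.move_to([0.30,0.0,0.35],down(0)); r.hold(.5)
snap("top","t2"); snap("scene","s2")
marks("top",["drawer_face","gate_foot","gate_handle","paint_tin","medium","flat_brush","pot"],1); snap("scene"); marks("scene",["drawer_face","gate_handle"],2)
cv2.imwrite("pics/t2c.png",cv2.resize(cv2.imread("pics/t2.png")[130:330,180:480],None,fx=2.5,fy=2.5))
print(telemetry.current_t())
```

```text
True [0.55567991 0.25148421 0.05229691] travel 0.12526820434292893 [ 0.24978622 -0.03012854 -0.29702427]
top drawer_face [([0.5684, 0.2512, 0.0368], 0.55)]
top gate_foot [([0.5306, 0.0035, 0.0414], 0.59)]
top gate_handle [([0.5313, 0.001, 0.1038], 0.75)]
top paint_tin [([0.7902, -0.0048, -0.0026], 0.68)]
top medium [([0.3447, -0.5131, -0.0012], 0.89)]
top flat_brush [([0.5623, -0.4894, 0.0003], 0.79)]
top pot [([0.4104, 0.5261, 0.0051], 0.79)]
scene drawer_face []
scene gate_handle [([0.5317, 0.0023, 0.1059], 0.91)]
76.6917
```

View pics/t2c.png

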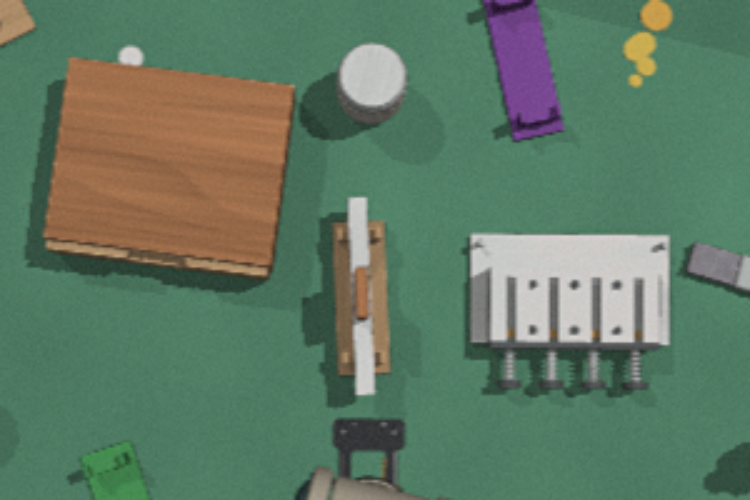

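The closed chest and seated rail look right, but the guard stopped at 125 mm travel with no residual force. I check with a second gentle push.

Run:
```python
from look import *
gripper_to(0.0,f_grip=20)
F=np.array([0.4437,0.2648]); P=lambda d:F+UX*(d-.0125)
r.move_to([*P(.08),0.25],down(A)); r.move_l([*P(.08),0.053],vel=.12)
for g in (8,25,25):
    hit=r.move_l([*P(.155),0.053],vel=.02,guard=g); r.hold(.2); p=telemetry.current_ee_pos()
    print(g,hit,"travel",(p[:2]-F)@UX+.0125,telemetry.current_wrist_force())
b=P(.07); r.move_l([*b,0.053],vel=.1); r.move_l([*b,0.25],vel=.15)
r.move_to([0.43,0.17,0.33],down(-np.pi/2+A)); r.hold(.3)
snap("wrist","w9"); marks("wrist",["drawer_face","gate_foot"],2)
r.move_to([0.30,0.0,0.35],down(0))
snap("top"); marks("top",["drawer_face"],2); print(telemetry.current_t())
```

```text
8 True travel 0.12456061548569629 [-0.23513926 -0.36744722  0.56786448]
25 True travel 0.12480788680183894 [ 0.55063885 -0.41180309  0.75438534]
25 True travel 0.12484422825707799 [ 0.02598296 -0.54399894 -0.50115223]
wrist drawer_face [([0.5669, 0.2507, 0.0389], 0.72)]
wrist gate_foot [([0.5328, 0.0093, 0.0406], 0.97)]
top drawer_face [([0.5689, 0.248, 0.0397], 0.79)]
90.25
```

View pics/w9.png

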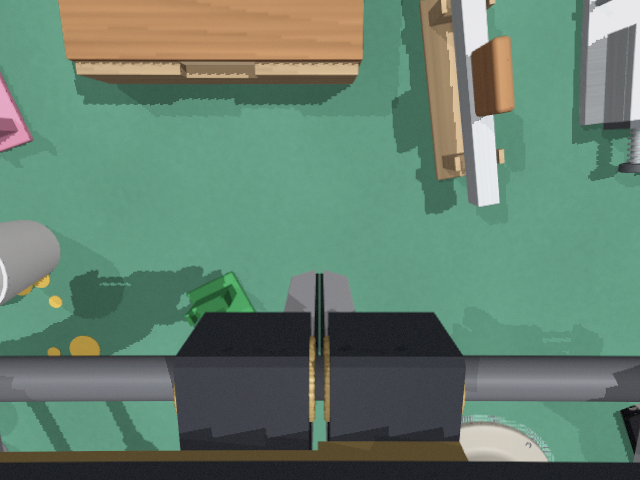

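The front lies flush against the chest (row ~65, no gap). Repeated 25 N pushes, against about 5 N to pass the catch, stop at the same place, so the drawer is home. I hand in.

```bash
python3 -c "
from look import *
print(r.sign_off())"
```

```text
the job is handed in; nothing more can be done
None
```

The job is handed in: the gate rail lies handle up on the wooden rest, both bars (cavities 0 and 2, the only loaded ones) were laid flat side by side in the drawer, and the drawer is pushed fully home.

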